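Seat a lens barrel in the fold-down V-rest of a lens checker

TASK

Fold the lens checker's front all the way down by its bail handle, then take the lens barrel from the tray and lay it along the V-rest on the front's inner face, flange towards the instrument and close up against the end of the V-rest. Finish while holding: at the end the gripper must still be pressing the barrel straight down into the V, firmly but gently (about 10 N), so that it bears on both flanks. Leave the bottle, the vial and the tweezers where they are.

Things in the scene. Friction and masses are not known exactly. Their poses are not given: they have to be found in the camera images.
- checker_front (a joint): Hinge of the fold-down front of the lens checker, a white bench instrument whose front roughly faces the robot. 0 = shut (front upright), 1.571 = fully down (flat, pointing away from the housing); starts 0 to 0.3. Stiff friction hinge: the front stays where it is left and takes up to 4 N at the handle to pull down. The front is a plate 152 mm wide, 8 mm thick, 144 mm from hinge line to free edge.
- front_hinge (a point): Middle of the level hinge line at the foot of the front, 40 mm above the bench. x points straight into the housing, y along the hinge line (left, seen from the front), z up. The housing starts 7 mm behind this point, is 180 mm wide and 182 mm tall over the bench and ends 151 mm behind it; its base, 34 mm high, reaches 85 mm in front of it.
- front_handle (a point): Middle of the bail handle: a level steel bar of 10 mm diameter, 94 mm clear between its legs, parallel to the hinge line, 184 mm from it. Between the bar and the free edge of the front is an opening of 35 mm. Shut, the bar stands 224 mm above the bench, above the instrument's top; fully down, it lies 40 mm above the bench, beyond the instrument's base.
- v_left: Left (+y) flank of the V-rest: a 90 degree aluminium V in two saddles on the front's inner face, each 18 mm long, 64 mm wide, 34 mm tall, with a 60 mm gap between for fingers. Origin: where barrel_middle lies when seated, 83 mm from the hinge line, 35 mm above the front's inner face. With the front down x runs along the V to the housing, z up, and the saddles lie at x = -48 to -30 and 30 to 48 mm.
- v_right: Right (-y) flank of the same V-rest; same origin and axes as the left one. A straight push of 10 N loads each flank with about 7 N; a barrel forced sideways loads only one.
- barrel_middle (a point): Point on the axis of the lens barrel, an aluminium tube 32 mm in diameter, 0.1 to 0.23 kg, lying in the tray with this point 36 mm above the bench. x runs along the axis to the flange. Plain tube from x = -60 to 48 mm, then the flange (42 mm diameter, 6 mm thick), then a stub of 29 mm diameter to x = 60 mm. With the flange touching the end of the V-rest this point lies at v_left's origin.
- barrel_flange (a point): Centre of the barrel's flange, on the axis 51 mm from barrel_middle; same axes.
- lens_barrel: The lens barrel as a body; same origin and axes as barrel_middle.
- lens_tray: Grey fixed tray, 150 x 88 mm, floor 6 mm and side rims 11 mm high. The barrel lies along its x axis in the 38 mm wide slots of two cradles (each 14 mm long, 60 mm wide, 42 mm tall, at x = -37 and 37 mm), with 60 mm between them for fingers at the barrel's middle. Origin on the bench under the middle.
- bottle: Bystander: white reagent bottle with a blue screw cap, 51 mm diameter, 96 mm tall; origin at its foot.
- vial: Bystander: small glass vial with a screw cap, 27 mm diameter, 60 mm tall; origin at its foot.
- tweezers: Bystander: steel tweezers, 122 mm long, lying flat; origin under the middle.
Mind the look-alikes: they are no part of the job. Leave any purple look-alike of the lens_barrel alone.

How it is judged:
By the outcome, as a careful person would: the job done as asked, in the order asked, and still so for the second after the job is handed in, while the arm keeps its last pose, push and grip.
It also fails if it takes over 58 s, if anything falls off the work surface, if the arm or the gripper's body presses on something with over 40 N, if the wrist force passes 120 N, or if a joint passes its speed limit or range.

ROBOT

A 6-joint arm with a two-finger parallel gripper is mounted at the origin on a cart in front of the work surface, level with it; the furniture and walls round the work are solid. World frame = base frame: x ahead of the robot, y to its left, z up, the work surface at z = 0. Lengths are in m, angles in rad, forces in N, time in s.
With the tool pointing down it reaches from about 0.275 to 0.975 m from the base axis. Payload 8.4 kg.
Tool frame: the origin (TCP) lies on the centre line of the jaws, within the pads' length; the fingertips stand 22 mm ahead of it and the grasp point (between the pads) lies 3 mm ahead of it; z points along the fingers, y is the line along which they close (so a half turn about z gives the same grasp; the last joint's range is limited). The gripper opens to 92 mm and grips with 3 to 60 N. Pads are 20 mm wide; open, the fingers measure 128 mm over their backs; the gripper's body (75 mm by 189 mm) begins 69 mm behind the grasp point.
Start: joints at [-1.317, 0.353, 1.633, -0, 1.155, -0.002], TCP at [0.158, -0.605, 0.237] pointing down, gripper open.
Joint ranges: [-2.63, 2.63], [-0.92, 2.1], [0.06, 2.66], [-1.3, 4.44], [0, 2.69], [-3.02, 3.02]. Speed limits (rad/s): [2.22, 2.22, 2.79, 3.14, 3.14, 3.14].

INTERFACE

Orientations are given as a unit quaternion [w, x, y, z].
In Python, from plant import arm, optics, job, finder gives the robot as it stands. The module is installed in compiled form; this text tells all that it offers.
- The arm moves only by the tool servo_tool, never from a script. Its argument "series" is a list of rows, each an object of numbers: "tx", "ty", "tz": the shift along the tool's x, y, z in units of 25 mm (1.0 is 25 mm); "rx", "ry", "rz": the turn, a rotation vector about the tool's x, y, z in units of 6 degrees (1.0 is 6 degrees). In form: [{"tx": .., "ty": .., "tz": .., "rx": .., "ry": .., "rz": ..}, ...]. A call has 1 to 8 rows; each row is the pose to reach, as a shift and turn from the pose commanded when the call began, along the tool's axes at that moment; what a row does not reach only later rows make up. A row lasts 1/12 s, in which the tool goes at most 41.7 mm and 7.16 degrees, less where a joint would pass 70% of its speed; a pose out of reach is approached as far as the arm can. A call with a gripper value outside its range is refused whole. "gripper" is the finger opening in mm, from 0 to 91.9, set as the call begins (left out, the last holds). The fingers move at their own pace and stop on an object; "grip_force" is the grip in N (left out, the last holds). Time passes only in rows, so rows that repeat a pose let the fingers close. It gives the time, the measured TCP pose, the force, the opening and the grip force at its end, in the units of the state.
- arm.get_state(): the state, without advancing time (a new reading comes with each control period).
- optics.get_image(name): name is "side" or "top"; returns a dict with "pixels" (384x512x3 uint8, blue, green, red), "fovy" (degrees; the focal length in pixels is half the picture's height over the tangent of half this angle, whatever the lens; pixels are square), "cx", "cy" (the principal point, pixels), "rvec" (rotation vector, rad) and "tvec" (3), from world to camera coordinates, as OpenCV has them. Camera axes: x right, y down, z forward; pixel columns grow to the right and rows downward; lengths in m; the calibration is good to about 2 mm. A picture is of the moment at which its call begins. There is no depth.
- job.finish_job(): hands the job in; it is judged then, once.
Trained networks look in the newest picture that a camera, given by its name, has taken for a name from the list of things; names that differ only in an ending like _2 or _b are one class to them, and where a whole thing is asked for, a point or a joint stands for the part that bears it (a point fixed in the world has none). Each returns a list of dicts, best first, with "conf" (0 to 1); they miss things now and then, are a little off and sometimes report something else, mostly with a low value. They report only what shows in the picture. A call takes as long as a camera call. They do not tell look-alikes from the thing itself.
- finder.recognise(name, camera): "box" ([left, top, right, bottom] in pixels, round what is visible of it).
- finder.regions_of(name, camera): "mask" (384x512 bool, what is visible of it) and "box" ([left, top, right, bottom] in pixels, round what is visible of it).
- finder.tip_of(name, camera): "location" ([column, row] in pixels: a listed point, or the origin of a listed thing).
The state is a dict: "clock": time; "joints": joint angles; "joint_velocities": joint speeds; "joint_torque": joint torques, N m; "tool_pos": TCP position; "tool_rot": TCP orientation; "ft_force": force on the tool from outside, world axes, zero at the start; "wrist_torque": the same for the moment, N m; "finger_gap": finger opening in m; "finger_force": force on a finger pad.
Only numpy, scipy, OpenCV 4.12 (cv2) and the standard library are available. Lean on these libraries where they do the work, as an engineer would, in place of code of your own. Each camera call takes 0.05 s, during which the arm holds its last target. There are 200 camera calls.

## Working session

There is one attempt and no reset: what is moved stays moved. The work goes in short steps, Python scripts to look and compute and a tool call to move; the robot and the scene stay as the last step left them, time stands still between calls to the robot, and variables do not carry over. Pictures are saved under pics/ and viewed, at most 10 in all, crops included, and the job is handed in when it is done.

Besides the shell and the picture viewer there is one more tool, called after "Call:" as name(argument=value, ...) on one line, values as JSON. servo_tool: Moves the arm, as the interface text tells. Its arguments: {"type":"object","properties":{"series":{"type":"array","items":{"type":"object","properties":{"tx":{"type":"number"},"ty":{"type":"number"},"tz":{"type":"number"},"rx":{"type":"number"},"ry":{"type":"number"},"rz":{"type":"number"}}}},"gripper":{"type":"number"},"grip_force":{"type":"number"}},"required":["series"]}

```bash
mkdir -p pics
cat > h.py <<'E'
import numpy as np, cv2
from scipy.spatial.transform import Rotation as R
from plant import arm, optics, job, finder
def cam(n):
    d=optics.get_image(n); f=192/np.tan(np.radians(d['fovy'])/2)
    K=np.array([[f,0,d['cx']],[0,f,d['cy']],[0,0,1]])
    Rm=R.from_rotvec(np.ravel(d['rvec'])).as_matrix(); t=np.ravel(d['tvec'])
    return dict(img=d['pixels'],K=K,R=Rm,t=t,C=-Rm.T@t)
def ray(c,p):
    v=c['R'].T@np.linalg.inv(c['K'])@np.array([p[0],p[1],1.]); return v/np.linalg.norm(v)
def atz(c,p,z):
    v=ray(c,p); return c['C']+v*(z-c['C'][2])/v[2]
def tri(c1,p1,c2,p2):
    a,b=ray(c1,p1),ray(c2,p2); A=np.stack([a,-b],1)
    s=np.linalg.lstsq(A,c2['C']-c1['C'],rcond=None)[0]
    x,y=c1['C']+a*s[0],c2['C']+b*s[1]; return (x+y)/2,np.linalg.norm(x-y)
def proj(c,X):
    q=c['K']@(c['R']@np.asarray(X)+c['t']); return q[:2]/q[2]
def Rot(q): return R.from_quat([q[1],q[2],q[3],q[0]]).as_matrix()
E
python3 - <<'E'
from h import *
np.set_printoptions(precision=3,suppress=True)
C={}
for n in ('side','top'):
    c=C[n]=cam(n); cv2.imwrite(f'pics/{n}0.png',c['img']); print(n,c['C'],c['R'][2])
    for k in ('front_hinge','front_handle','barrel_middle','barrel_flange','v_left','lens_tray','bottle','vial','tweezers'):
        print(k,[(np.round(x['location'],1).tolist(),round(float(x['conf']),2)) for x in finder.tip_of(k,n)][:4])
s=arm.get_state(); print(s['tool_rot'],s['ft_force'],s['clock'],Rot(s['tool_rot']))
cv2.imwrite('pics/both.png',cv2.resize(np.vstack([C['side']['img'],C['top']['img']]),(400,600)))
E
```

```text
side [ 0.251 -1.648  1.078] [ 0.166  0.837 -0.522]
front_hinge [([263.2, 170.9], 0.55)]
front_handle [([258.2, 143.3], 0.74)]
barrel_middle [([253.5, 301.8], 0.72), ([267.8, 209.6], 0.61), ([224.0, 236.0], 0.5), ([262.4, 222.2], 0.49)]
barrel_flange [([214.3, 227.1], 0.65), ([276.7, 207.1], 0.65), ([273.9, 221.8], 0.63), ([250.6, 291.4], 0.63)]
v_left []
lens_tray [([262.9, 228.2], 0.68), ([259.3, 226.1], 0.3)]
bottle [([276.1, 220.2], 0.67), ([290.3, 195.5], 0.48)]
vial [([299.2, 215.8], 0.42)]
tweezers [([232.7, 159.3], 0.59)]
top [ 0.332 -0.109  1.751] [ 0.129 -0.003 -0.992]
front_hinge [([184.5, 172.5], 0.78)]
front_handle [([179.3, 170.9], 0.49)]
barrel_middle [([335.7, 172.4], 0.78), ([399.2, 227.5], 0.66), ([298.8, 249.1], 0.54), ([300.7, 195.3], 0.49)]
barrel_flange [([387.4, 222.1], 0.8), ([300.5, 184.5], 0.79), ([261.5, 165.7], 0.76), ([301.3, 195.0], 0.62)]
v_left []
lens_tray [([296.8, 197.1], 0.97), ([300.0, 185.0], 0.62)]
bottle [([242.0, 152.9], 0.48)]
vial [([275.8, 152.5], 0.53)]
tweezers []
[ 0.     0.992  0.128 -0.   ] [ 0.544 -0.412  0.057] 1.0 [[ 0.967  0.253 -0.   ]
 [ 0.253 -0.967 -0.   ]
 [-0.     0.    -1.   ]]
```

View pics/side0.png

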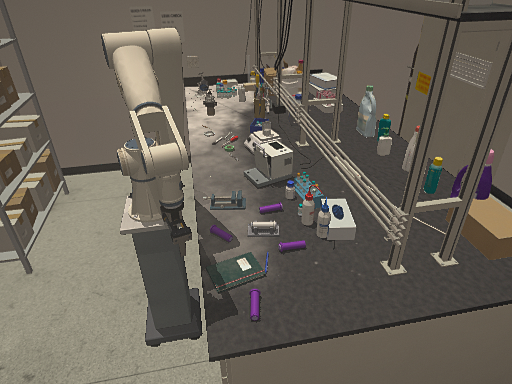

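View pics/top0.png

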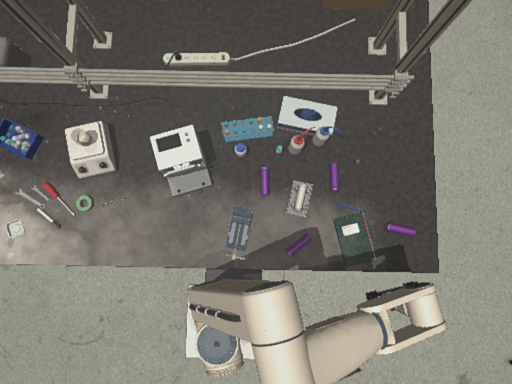

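Run:
```python
from h import *
a=cv2.imread('pics/side0.png');b=cv2.imread('pics/top0.png')
def cr(i,x0,y0,x1,y1): return cv2.resize(i[y0:y1,x0:x1],(400,300),interpolation=cv2.INTER_CUBIC)
cv2.imwrite('pics/c1.png',np.vstack([np.hstack([cr(a,230,115,310,175+0),cr(a,195,180,299,258)]),np.hstack([cr(b,140,120,220,200-20+20) if 0 else cr(b,136,117,236,192+0),cr(b,250,145,350,220)])]))
```

```text
(no output)
```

View pics/c1.png

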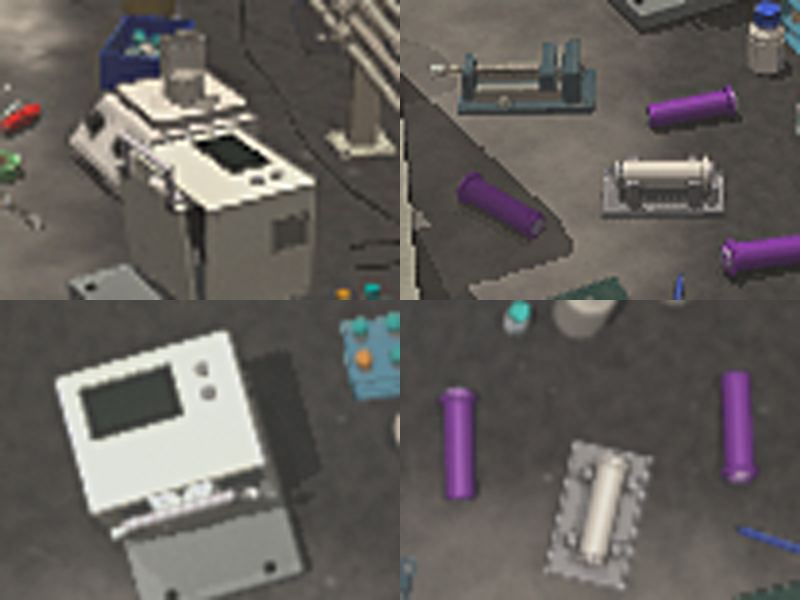

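Run:
```python
from h import *
np.set_printoptions(precision=3,suppress=True)
T=cam('top');S=cam('side')
print('housing top corners',*[atz(T,((x)/4+136-.4,(y-300)/4+117-.4),.182) for x,y in [(55,380),(230,330),(268,465),(92,515)]],sep='\n')
P=lambda x,y:(x/4+136-.4,(y-300)/4+117-.4); Q=lambda x,y:(x/5+230-.4,y/5+115-.4)
for a,b in [((114,533),(115,140)),((255,492),(172,195))]: print('bar',*tri(T,P(*a),S,Q(*b)))
for n in('front_hinge','front_handle'):
    print(n,*tri(T,finder.tip_of(n,'top')[0]['location'],S,finder.tip_of(n,'side')[0]['location']))
m=[x for x in finder.regions_of('lens_tray','top')]
for x in m[:2]:
    r=cv2.minAreaRect(np.argwhere(x['mask'])[:,::-1].astype(np.float32)); bx=cv2.boxPoints(r); print('tray',x['conf'],x['box'],r,*[atz(T,p,.011) for p in bx],sep='\n')
for x in finder.regions_of('lens_barrel','top'):
    r=cv2.minAreaRect(np.argwhere(x['mask'])[:,::-1].astype(np.float32)); col=T['img'][x['mask']].mean(0)
    print('barrel',x['conf'],x['box'],col,r, atz(T,r[0],.036))
for p in [(300.5,184.5)]: print('flange',atz(T,p,.036))
print(proj(T,[.4,0,0]),proj(T,[.4,-.2,0]))
```

```text
housing top corners
[0.746 0.311 0.182]
[0.802 0.137 0.182]
[0.664 0.093 0.182]
[0.609 0.266 0.182]
bar [0.587 0.237 0.211] 0.0005552837377571971
bar [0.629 0.103 0.2  ] 0.006378534003773324Traceback (most recent call last):
  File "<stdin>", line 8, in <module>
IndexError: list index out of range
```

Run:
```python
from h import *
np.set_printoptions(precision=3,suppress=True)
T=cam('top');S=cam('side')
for n in('front_hinge','front_handle'):
    for c in('top','side'): print(n,c,[(x['location'],x['conf']) for x in finder.tip_of(n,c)])
for x in finder.regions_of('lens_tray','top')[:2]:
    r=cv2.minAreaRect(np.argwhere(x['mask'])[:,::-1].astype(np.float32)); bx=cv2.boxPoints(r); print('tray',x['conf'],x['box'],r,*[atz(T,p,.011) for p in bx],sep='\n')
for x in finder.regions_of('lens_barrel','top'):
    r=cv2.minAreaRect(np.argwhere(x['mask'])[:,::-1].astype(np.float32)); col=T['img'][x['mask']].mean(0)
    print('barrel',x['conf'],x['box'],col,r, atz(T,r[0],.036))
P=lambda x,y:((x-400)/4+250-.4,(y-300)/4+145-.4)
print('flange end',atz(T,P(615,455),.036),'tail',atz(T,P(592,560),.036))
yaw=.311;H=np.array([.630,.177,.04]);ex=np.array([np.cos(yaw),np.sin(yaw),0]);ey=np.array([-ex[1],ex[0],0]);ez=np.array([0,0,1.])
out=[]
for c,(x0,y0,k) in ((T,(136,117,4)),(S,(230,110,5))):
    for th in (0.05,.25):
        w,h=400//k,300//k; im=cv2.resize(c['img'][y0:y0+h,x0:x0+w],(400,300),interpolation=cv2.INTER_CUBIC)
        up=np.cos(th)*ez-np.sin(th)*ex
        L=[([H+ey*.052+up*.184,H-ey*.052+up*.184],(0,0,255)),([H+ey*.076,H+ey*.076+up*.144,H-ey*.076+up*.144,H-ey*.076],(0,255,0)),
           ([H+ex*a+ey*b+ez*.142 for a,b in((.007,.09),(.007,-.09),(.151,-.09),(.151,.09))],(255,0,0)),
           ([H-ex*.085+ey*.09-ez*.006,H-ex*.085-ey*.09-ez*.006],(255,0,255))]
        for pts,col in L: cv2.polylines(im,[np.int32([((proj(c,p)-[x0,y0]+.5)*k) for p in pts])],False,col,1)
        out.append(im)
cv2.imwrite('pics/ov.png',np.vstack([np.hstack(out[:2]),np.hstack(out[2:])]))
```

```text
front_hinge top [([184.3, 174.8], 0.59)]
front_hinge side [([262.0, 173.1], 0.6)]
front_handle top [([181.2, 169.7], 0.77), ([298.3, 201.2], 0.38), ([180.9, 165.6], 0.35), ([301.5, 196.5], 0.23)]
front_handle side [([257.0, 141.9], 0.71)]
tray
0.86
[285.4, 181.6, 311.4, 214.0]
((298.935302734375, 198.0411834716797), (20.499929428100586, 33.73269271850586), 12.528807640075684)
[ 0.466 -0.254  0.011]
[ 0.612 -0.284  0.011]
[ 0.594 -0.373  0.011]
[ 0.448 -0.341  0.011]
barrel 0.79 [386.6, 221.2, 415.4, 234.7] [130.478  65.359 114.813] ((400.4705810546875, 228.61766052246094), (28.376667022705078, 7.761139392852783), 14.03624439239502) [ 0.404 -0.746  0.036]
barrel 0.74 [330.3, 163.5, 338.6, 191.7] [123.152  66.11  109.722] ((334.0, 176.5), (10.0, 27.0), 0.0) [ 0.624 -0.462  0.036]
barrel 0.67 [287.9, 236.5, 311.0, 256.9] [89.616 53.881 81.288] ((298.10406494140625, 244.04315185546875), (8.564476013183594, 28.514667510986328), 49.08561706542969) [ 0.33  -0.307  0.036]
barrel 0.55 [261.9, 168.9, 269.3, 195.7] [138.799  72.794 122.835] ((264.5, 180.5), (27.0, 7.0), 90.0) [ 0.6   -0.16   0.036]
barrel 0.51 [296.3, 184.2, 306.0, 211.4] [166.015 176.863 184.225] ((299.8919677734375, 196.97544860839844), (7.490792274475098, 28.633445739746094), 12.804265975952148) [ 0.531 -0.314  0.036]
flange end [ 0.591 -0.329  0.036] tail [ 0.476 -0.304  0.036]
```

View pics/ov.png

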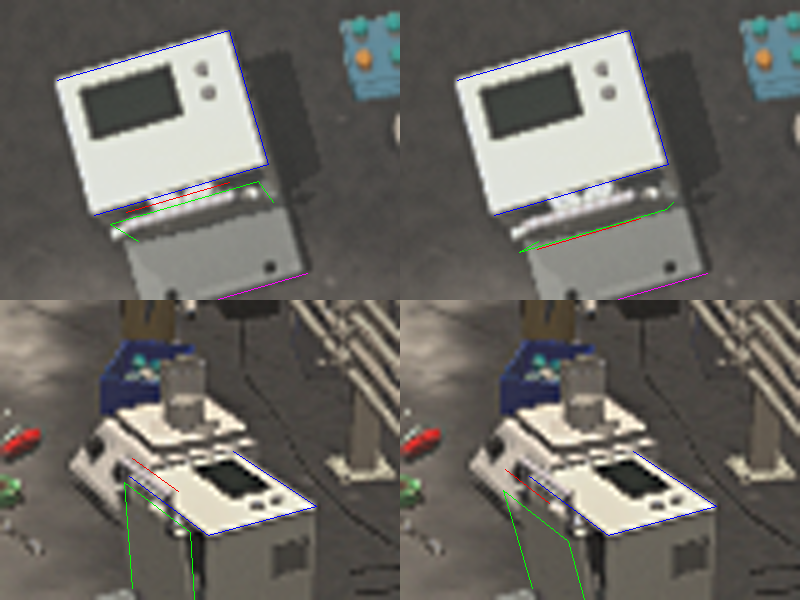

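The overlay shows the housing fits at hinge ≈ (0.630, 0.177), yaw ≈ 0.311, with the bail near θ≈0.12 (side ≈ (257,142)). Barrel candidates in top: purple at (400,228), (334,176), (298,244) and (264,180), all look-alikes. The silver one at (300,197), lying in the tray's cradles, is the one meant (the enlarged crop shows its flange at the upper end, world +x).

```bash
cat >> h.py <<'E'
H=np.array([.630,.177,.04]);YAW=.311
ex=np.array([np.cos(YAW),np.sin(YAW),0]);ey=np.array([-ex[1],ex[0],0]);ez=np.array([0,0,1.])
def bar(th,r=.184): return H+r*(np.cos(th)*ez-np.sin(th)*ex)
def down(az):  # tool down, tool y at world azimuth az
    y=np.array([np.cos(az),np.sin(az),0]); z=-ez; return np.stack([np.cross(y,z),y,z],1)
def rel(pos,Rt,s=None,p0=None,R0=None):
    s=s or arm.get_state(); R0=Rot(s['tool_rot']) if R0 is None else R0; p0=np.array(s['tool_pos']) if p0 is None else p0
    return np.round(np.r_[R0.T@(np.asarray(pos)-p0)/.025, R.from_matrix(R0.T@Rt).as_rotvec(degrees=True)/6],2)
E
python3 - <<'E'
from h import *
s=arm.get_state();print(s['clock'])
t=bar(.15);t[2]=.34;print(t,rel(t,down(YAW)))
E
```

```text
1.55
[0.60382245 0.16858574 0.34      ] [ 25.07 -25.41  -4.14  -0.    -0.   -15.53]
```

Call:
servo_tool(series=[{"tx": 1,"ty": -1,"tz": -1},{"tx": 2,"ty": -2,"tz": -2},{"tx": 3.1,"ty": -3.1,"tz": -3},{"tx": 4.2,"ty": -4.2,"tz": -4.1},{"tx": 5.2,"ty": -5.2,"tz": -4.1},{"tx": 6.3,"ty": -6.3,"tz": -4.1},{"tx": 7.3,"ty": -7.4,"tz": -4.1},{"tx": 8.4,"ty": -8.5,"tz": -4.1}], gripper=91)

```text
$.series[0]: bad value
```

Call:
servo_tool(series=[{"tx": 1,"ty": -1},{"tx": 2.1,"ty": -2.1},{"tx": 3.1,"ty": -3.1},{"tx": 4.2,"ty": -4.2},{"tx": 5.2,"ty": -5.3},{"tx": 6.3,"ty": -6.3},{"tx": 7.3,"ty": -7.4},{"tx": 8.3,"ty": -8.4}])

```text
$.series[0]: bad value
```

Call:
servo_tool(series=[{"tx": 1,"ty": -1,"rz": -1},{"tx": 2.1,"ty": -2.1,"rz": -2},{"tx": 3.1,"ty": -3.1,"rz": -3},{"tx": 4.2,"ty": -4.2,"rz": -4},{"tx": 5.2,"ty": -5.3,"rz": -5},{"tx": 6.3,"ty": -6.3,"rz": -6},{"tx": 7.3,"ty": -7.4,"rz": -7},{"tx": 8.3,"ty": -8.4,"rz": -8}])

```text
$.series[0]: bad value
```

Call:
servo_tool(series=[{"rz": -1.1},{"rz": -2.2},{"rz": -3.3},{"rz": -4.4},{"rz": -5.5},{"rz": -6.5},{"rz": -7.5},{"rz": -7.5}])

```text
$.series[0]: bad value
```

Run:
```python
from h import *
np.set_printoptions(precision=3,suppress=True)
s=arm.get_state();print(s['clock'],s['tool_pos'],s['joints'],Rot(s['tool_rot']))
t=bar(.15);t[2]=.225;print(t,rel(t,down(YAW)))
S=cam('side');cv2.imwrite('pics/s2.png',cv2.resize(S['img'][100:190,210:330],(800,600),interpolation=cv2.INTER_CUBIC))
```

```text
1.55 [ 0.158 -0.605  0.237] [-1.317  0.353  1.633 -0.     1.155 -0.002] [[ 0.967  0.253 -0.   ]
 [ 0.253 -0.967  0.   ]
 [-0.    -0.    -1.   ]]
[0.604 0.169 0.225] [ 25.07 -25.41   0.46  -0.    -0.   -15.53]
```

View pics/s2.png

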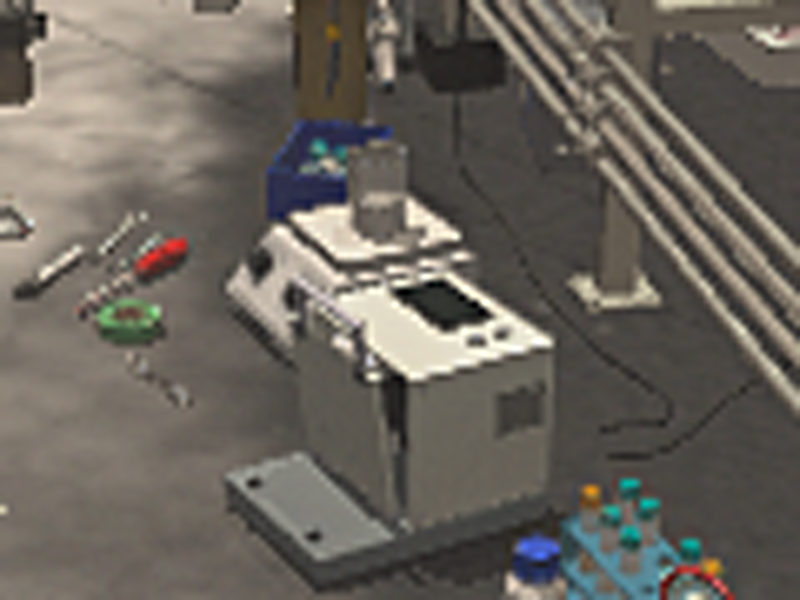

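The picture shows the front slightly open at the top, with the bail at crop ≈ (330,320). The moves were refused, so I'll give all six keys in each row.

Call:
servo_tool(series=[{"tx": 1.0,"ty": -1.0,"tz": -1.0,"rx": 0,"ry": 0,"rz": 0},{"tx": 2.0,"ty": -2.0,"tz": -2.0,"rx": 0,"ry": 0,"rz": 0},{"tx": 3.1,"ty": -3.1,"tz": -3.0,"rx": 0,"ry": 0,"rz": 0},{"tx": 4.2,"ty": -4.2,"tz": -4.1,"rx": 0,"ry": 0,"rz": 0},{"tx": 5.2,"ty": -5.2,"tz": -4.1,"rx": 0,"ry": 0,"rz": 0},{"tx": 6.3,"ty": -6.3,"tz": -4.1,"rx": 0,"ry": 0,"rz": 0},{"tx": 7.3,"ty": -7.4,"tz": -4.1,"rx": 0,"ry": 0,"rz": 0},{"tx": 8.4,"ty": -8.5,"tz": -4.1,"rx": 0,"ry": 0,"rz": 0}], gripper=91)

```text
clock: 2.27
tool_pos: [0.308, -0.3441, 0.3396]
tool_rot: [0.0, 0.992, 0.127, 0.0]
ft_force: [0.7, -0.1, -0.1]
finger_gap: 0.0912
finger_force: 0.0
```

Call:
servo_tool(series=[{"tx": 1.0,"ty": -1.0,"tz": 0,"rx": 0,"ry": 0,"rz": 0},{"tx": 2.1,"ty": -2.1,"tz": 0,"rx": 0,"ry": 0,"rz": 0},{"tx": 3.1,"ty": -3.1,"tz": 0,"rx": 0,"ry": 0,"rz": 0},{"tx": 4.2,"ty": -4.2,"tz": 0,"rx": 0,"ry": 0,"rz": 0},{"tx": 5.2,"ty": -5.3,"tz": 0,"rx": 0,"ry": 0,"rz": 0},{"tx": 6.3,"ty": -6.3,"tz": 0,"rx": 0,"ry": 0,"rz": 0},{"tx": 7.3,"ty": -7.4,"tz": 0,"rx": 0,"ry": 0,"rz": 0},{"tx": 8.3,"ty": -8.4,"tz": 0,"rx": 0,"ry": 0,"rz": 0}])

```text
clock: 2.93
tool_pos: [0.4557, -0.0883, 0.3394]
tool_rot: [0.0, 0.992, 0.128, 0.0]
ft_force: [1.1, -0.5, 0.6]
finger_gap: 0.0909
finger_force: 0.0
```

Call:
servo_tool(series=[{"tx": 1.0,"ty": -1.0,"tz": 0,"rx": 0,"ry": 0,"rz": -1.0},{"tx": 2.1,"ty": -2.1,"tz": 0,"rx": 0,"ry": 0,"rz": -2.0},{"tx": 3.1,"ty": -3.1,"tz": 0,"rx": 0,"ry": 0,"rz": -3.0},{"tx": 4.2,"ty": -4.2,"tz": 0,"rx": 0,"ry": 0,"rz": -4.0},{"tx": 5.2,"ty": -5.3,"tz": 0,"rx": 0,"ry": 0,"rz": -5.0},{"tx": 6.3,"ty": -6.3,"tz": 0,"rx": 0,"ry": 0,"rz": -6.0},{"tx": 7.3,"ty": -7.4,"tz": 0,"rx": 0,"ry": 0,"rz": -7.0},{"tx": 8.3,"ty": -8.4,"tz": 0,"rx": 0,"ry": 0,"rz": -8.0}])

```text
clock: 3.6
tool_pos: [0.6033, 0.1675, 0.3391]
tool_rot: [-0.0, 0.853, 0.522, 0.0]
ft_force: [0.5, 0.2, 0.5]
finger_gap: 0.0912
finger_force: 0.0
```

Call:
servo_tool(series=[{"tx": 0,"ty": 0,"tz": 0,"rx": 0,"ry": 0,"rz": -1.1},{"tx": 0,"ty": 0,"tz": 0,"rx": 0,"ry": 0,"rz": -2.2},{"tx": 0,"ty": 0,"tz": 0,"rx": 0,"ry": 0,"rz": -3.3},{"tx": 0,"ty": 0,"tz": 0,"rx": 0,"ry": 0,"rz": -4.4},{"tx": 0,"ty": 0,"tz": 0,"rx": 0,"ry": 0,"rz": -5.5},{"tx": 0,"ty": 0,"tz": 0,"rx": 0,"ry": 0,"rz": -6.5},{"tx": 0,"ty": 0,"tz": 0,"rx": 0,"ry": 0,"rz": -7.5}])

```text
clock: 4.18
tool_pos: [0.6027, 0.1654, 0.3391]
tool_rot: [-0.0, 0.588, 0.809, -0.0]
ft_force: [-0.4, 0.5, -0.1]
finger_gap: 0.091
finger_force: 0.0
```

Run:
```python
from h import *
np.set_printoptions(precision=3,suppress=True)
s=arm.get_state();print(s['clock'],s['tool_pos'],s['joints'])
t=bar(.15);t[2]=.225;print(t,rel(t,down(YAW)))
```

```text
4.1833 [0.603 0.165 0.339] [ 0.265  0.277  1.512  0.     1.353 -0.048]
[0.604 0.169 0.225] [ 0.11  0.08  4.56 -0.   -0.    0.02]
```

Call:
servo_tool(series=[{"tx": 0.1,"ty": 0.1,"tz": 1.2,"rx": 0,"ry": 0,"rz": 0},{"tx": 0.1,"ty": 0.1,"tz": 2.4,"rx": 0,"ry": 0,"rz": 0},{"tx": 0.1,"ty": 0.1,"tz": 3.4,"rx": 0,"ry": 0,"rz": 0},{"tx": 0.1,"ty": 0.1,"tz": 4.2,"rx": 0,"ry": 0,"rz": 0},{"tx": 0.1,"ty": 0.1,"tz": 4.6,"rx": 0,"ry": 0,"rz": 0},{"tx": 0.1,"ty": 0.1,"tz": 4.6,"rx": 0,"ry": 0,"rz": 0}])

```text
clock: 4.68
tool_pos: [0.6031, 0.1682, 0.2217]
tool_rot: [-0.001, 0.59, 0.807, -0.002]
ft_force: [-0.2, -0.6, 0.3]
finger_gap: 0.0911
finger_force: 0.0
```

Call:
servo_tool(series=[{"tx": 0,"ty": 0,"tz": 0,"rx": 0,"ry": 0,"rz": 0},{"tx": 0,"ty": 0,"tz": 0,"rx": 0,"ry": 0,"rz": 0},{"tx": 0,"ty": 0,"tz": 0,"rx": 0,"ry": 0,"rz": 0},{"tx": 0,"ty": 0,"tz": 0,"rx": 0,"ry": 0,"rz": 0},{"tx": 0,"ty": 0,"tz": 0,"rx": 0,"ry": 0,"rz": 0},{"tx": 0,"ty": 0,"tz": 0,"rx": 0,"ry": 0,"rz": 0},{"tx": 0,"ty": 0,"tz": 0,"rx": 0,"ry": 0,"rz": 0},{"tx": 0,"ty": 0,"tz": 0,"rx": 0,"ry": 0,"rz": 0}], gripper=4, grip_force=12)

```text
clock: 5.35
tool_pos: [0.6044, 0.1686, 0.2242]
tool_rot: [0.0, 0.59, 0.807, 0.0]
ft_force: [0.6, -0.4, 0.0]
finger_gap: 0.04
finger_force: 0.0
```

Call:
servo_tool(series=[{"tx": 0,"ty": 0,"tz": 0,"rx": 0,"ry": 0,"rz": 0},{"tx": 0,"ty": 0,"tz": 0,"rx": 0,"ry": 0,"rz": 0},{"tx": 0,"ty": 0,"tz": 0,"rx": 0,"ry": 0,"rz": 0},{"tx": 0,"ty": 0,"tz": 0,"rx": 0,"ry": 0,"rz": 0},{"tx": 0,"ty": 0,"tz": 0,"rx": 0,"ry": 0,"rz": 0},{"tx": 0,"ty": 0,"tz": 0,"rx": 0,"ry": 0,"rz": 0},{"tx": 0,"ty": 0,"tz": 0,"rx": 0,"ry": 0,"rz": 0}])

```text
clock: 5.93
tool_pos: [0.6046, 0.1686, 0.224]
tool_rot: [0.0, 0.59, 0.807, 0.0]
ft_force: [3.4, 0.9, -2.8]
finger_gap: 0.0091
finger_force: 12.0
```

Run:
```python
from h import *
np.set_printoptions(precision=2,suppress=True)
s=arm.get_state();print(s['clock'],s['tool_pos'],s['finger_gap'],s['finger_force'],s['ft_force'])
p=np.array(s['tool_pos'])
for th in np.linspace(.2,1.571,17):
    t=bar(th);t[2]+=.003; print(round(th,2),rel(t,down(YAW))[1:3])
```

```text
5.9333 [0.6  0.17 0.22] 0.009149934424514864 11.999748945236206 [ 3.35  0.89 -2.79]
0.2 [-0.39  0.03]
0.29 [-1.    0.18]
0.37 [-1.6   0.38]
0.46 [-2.18  0.63]
0.54 [-2.73  0.94]
0.63 [-3.26  1.28]
0.71 [-3.75  1.68]
0.8 [-4.21  2.11]
0.89 [-4.63  2.58]
0.97 [-5.01  3.08]
1.06 [-5.34  3.62]
1.14 [-5.63  4.18]
1.23 [-5.86  4.77]
1.31 [-6.05  5.37]
1.4 [-6.18  5.98]
1.49 [-6.26  6.61]
1.57 [-6.29  7.24]
```

Call:
servo_tool(series=[{"tx": 0,"ty": -0.4,"tz": 0.05,"rx": 0,"ry": 0,"rz": 0},{"tx": 0,"ty": -0.7,"tz": 0.1,"rx": 0,"ry": 0,"rz": 0},{"tx": 0,"ty": -1.0,"tz": 0.18,"rx": 0,"ry": 0,"rz": 0},{"tx": 0,"ty": -1.3,"tz": 0.28,"rx": 0,"ry": 0,"rz": 0},{"tx": 0,"ty": -1.6,"tz": 0.38,"rx": 0,"ry": 0,"rz": 0},{"tx": 0,"ty": -1.9,"tz": 0.5,"rx": 0,"ry": 0,"rz": 0},{"tx": 0,"ty": -2.2,"tz": 0.63,"rx": 0,"ry": 0,"rz": 0},{"tx": 0,"ty": -2.2,"tz": 0.63,"rx": 0,"ry": 0,"rz": 0}])

```text
clock: 6.6
tool_pos: [0.5507, 0.1514, 0.2065]
tool_rot: [-0.0, 0.59, 0.807, -0.001]
ft_force: [5.1, 1.3, -17.7]
finger_gap: 0.0097
finger_force: 12.0
```

Call:
servo_tool(series=[{"tx": 0,"ty": 0,"tz": 0.15,"rx": 0,"ry": 0,"rz": 0},{"tx": 0,"ty": -0.25,"tz": 0.3,"rx": 0,"ry": 0,"rz": 0},{"tx": 0,"ty": -0.5,"tz": 0.45,"rx": 0,"ry": 0,"rz": 0},{"tx": 0,"ty": -0.75,"tz": 0.62,"rx": 0,"ry": 0,"rz": 0},{"tx": 0,"ty": -1.0,"tz": 0.8,"rx": 0,"ry": 0,"rz": 0},{"tx": 0,"ty": -1.0,"tz": 0.8,"rx": 0,"ry": 0,"rz": 0}])

```text
clock: 7.1
tool_pos: [0.5264, 0.1437, 0.1875]
tool_rot: [-0.001, 0.59, 0.807, -0.001]
ft_force: [-2.0, -1.1, -3.5]
finger_gap: 0.0094
finger_force: 12.0
```

Call:
servo_tool(series=[{"tx": 0,"ty": -0.25,"tz": 0.22,"rx": 0,"ry": 0,"rz": 0},{"tx": 0,"ty": -0.55,"tz": 0.45,"rx": 0,"ry": 0,"rz": 0},{"tx": 0,"ty": -0.8,"tz": 0.66,"rx": 0,"ry": 0,"rz": 0},{"tx": 0,"ty": -1.0,"tz": 0.88,"rx": 0,"ry": 0,"rz": 0},{"tx": 0,"ty": -1.2,"tz": 1.1,"rx": 0,"ry": 0,"rz": 0},{"tx": 0,"ty": -1.43,"tz": 1.35,"rx": 0,"ry": 0,"rz": 0},{"tx": 0,"ty": -1.62,"tz": 1.6,"rx": 0,"ry": 0,"rz": 0},{"tx": 0,"ty": -1.8,"tz": 1.85,"rx": 0,"ry": 0,"rz": 0}])

```text
clock: 7.77
tool_pos: [0.4858, 0.1308, 0.1416]
tool_rot: [0.001, 0.59, 0.807, 0.001]
ft_force: [7.8, 2.5, -2.5]
finger_gap: 0.0095
finger_force: 12.0
```

Call:
servo_tool(series=[{"tx": 0,"ty": -0.05,"tz": 0.27,"rx": 0,"ry": 0,"rz": 0},{"tx": 0,"ty": -0.2,"tz": 0.54,"rx": 0,"ry": 0,"rz": 0},{"tx": 0,"ty": -0.35,"tz": 0.82,"rx": 0,"ry": 0,"rz": 0},{"tx": 0,"ty": -0.5,"tz": 1.1,"rx": 0,"ry": 0,"rz": 0},{"tx": 0,"ty": -0.62,"tz": 1.4,"rx": 0,"ry": 0,"rz": 0},{"tx": 0,"ty": -0.73,"tz": 1.7,"rx": 0,"ry": 0,"rz": 0},{"tx": 0,"ty": -0.83,"tz": 2.0,"rx": 0,"ry": 0,"rz": 0},{"tx": 0,"ty": -0.92,"tz": 2.3,"rx": 0,"ry": 0,"rz": 0}])

```text
clock: 8.43
tool_pos: [0.4633, 0.1236, 0.0838]
tool_rot: [0.0, 0.59, 0.807, 0.0]
ft_force: [0.0, -0.9, 1.6]
finger_gap: 0.0094
finger_force: 12.0
```

Call:
servo_tool(series=[{"tx": 0,"ty": -0.07,"tz": 0.3,"rx": 0,"ry": 0,"rz": 0},{"tx": 0,"ty": -0.13,"tz": 0.6,"rx": 0,"ry": 0,"rz": 0},{"tx": 0,"ty": -0.17,"tz": 0.9,"rx": 0,"ry": 0,"rz": 0},{"tx": 0,"ty": -0.2,"tz": 1.2,"rx": 0,"ry": 0,"rz": 0},{"tx": 0,"ty": -0.22,"tz": 1.45,"rx": 0,"ry": 0,"rz": 0},{"tx": 0,"ty": -0.22,"tz": 1.6,"rx": 0,"ry": 0,"rz": 0},{"tx": 0,"ty": -0.22,"tz": 1.6,"rx": 0,"ry": 0,"rz": 0}])

```text
clock: 9.02
tool_pos: [0.4586, 0.1221, 0.0438]
tool_rot: [0.0, 0.59, 0.807, 0.0]
ft_force: [4.4, 1.3, -5.1]
finger_gap: 0.0096
finger_force: 12.0
```

Call:
servo_tool(series=[{"tx": 0,"ty": 0.05,"tz": 0.1,"rx": 0,"ry": 0,"rz": 0},{"tx": 0,"ty": 0.05,"tz": 0.2,"rx": 0,"ry": 0,"rz": 0},{"tx": 0,"ty": 0.05,"tz": 0.25,"rx": 0,"ry": 0,"rz": 0},{"tx": 0,"ty": 0.05,"tz": 0.25,"rx": 0,"ry": 0,"rz": 0}])

```text
clock: 9.35
tool_pos: [0.4586, 0.1222, 0.0386]
tool_rot: [-0.0, 0.59, 0.807, -0.001]
ft_force: [-2.8, -1.1, 8.1]
finger_gap: 0.0091
finger_force: 12.0
```

Call:
servo_tool(series=[{"tx": 0,"ty": 0,"tz": 0.1,"rx": 0,"ry": 0,"rz": 0},{"tx": 0,"ty": 0,"tz": 0.2,"rx": 0,"ry": 0,"rz": 0},{"tx": 0,"ty": 0,"tz": 0.2,"rx": 0,"ry": 0,"rz": 0}])

```text
clock: 9.6
tool_pos: [0.4586, 0.1222, 0.0337]
tool_rot: [-0.0, 0.59, 0.807, -0.001]
ft_force: [-3.6, -1.6, 10.2]
finger_gap: 0.0098
finger_force: 12.0
```

Call:
servo_tool(series=[{"tx": 0,"ty": 0,"tz": 0,"rx": 0,"ry": 0,"rz": 0},{"tx": 0,"ty": 0,"tz": 0,"rx": 0,"ry": 0,"rz": 0},{"tx": 0,"ty": 0,"tz": 0,"rx": 0,"ry": 0,"rz": 0},{"tx": 0,"ty": 0,"tz": 0,"rx": 0,"ry": 0,"rz": 0},{"tx": 0,"ty": 0,"tz": -0.5,"rx": 0,"ry": 0,"rz": 0},{"tx": 0,"ty": 0,"tz": -1.5,"rx": 0,"ry": 0,"rz": 0},{"tx": 0,"ty": 0,"tz": -2.5,"rx": 0,"ry": 0,"rz": 0},{"tx": 0,"ty": 0,"tz": -4.0,"rx": 0,"ry": 0,"rz": 0}], gripper=24)

```text
clock: 10.27
tool_pos: [0.4576, 0.1219, 0.1326]
tool_rot: [-0.001, 0.59, 0.807, -0.002]
ft_force: [0.5, 0.7, -0.5]
finger_gap: 0.0243
finger_force: 0.0
```

Run:
```python
from h import *
np.set_printoptions(precision=3,suppress=True)
s=arm.get_state();print(s['clock'],s['tool_pos'],s['ft_force'])
B=np.array([.5305,-.314,0]); a=B.copy();a[2]=.20
az=np.arctan2(-.03,.146); print(np.degrees(az)); print(rel(a,down(az+np.pi/2)),rel(a,down(az-np.pi/2)),s['joints'])
S=cam('side');T=cam('top')
for c,i in((S,'side'),(T,'top')):
    print([(x['location'],round(x['conf'],2)) for n in('front_handle','v_left') for x in finder.tip_of(n,i)[:2]], proj(c,bar(1.571)),proj(c,H-ex*.083+ez*.035))
V=[cv2.resize(c['img'][y:y+75,x:x+100],(800,600),interpolation=cv2.INTER_CUBIC) for c,x,y in((S,210,120),(T,136,142))]
for c,im,(x0,y0) in((S,V[0],(210,120)),(T,V[1],(136,142))):
    for pts,col in [([bar(1.571)+ey*.05,bar(1.571)-ey*.05],(0,0,255)),([H-ex*.144+ey*.076,H-ex*.144-ey*.076],(0,255,0)),([H-ex*.131+ez*.035,H-ex*.035+ez*.035],(255,0,0))]:
        cv2.polylines(im,[np.int32([(proj(c,p)-[x0,y0]+.5)*8 for p in pts])],False,col,1)
cv2.imwrite('pics/f3.png',np.vstack([cv2.resize(v,(533,300)) if 0 else v[150:450] for v in V]))
```

```text
10.2667 [0.458 0.122 0.133] [ 0.547  0.654 -0.502]
-11.611486423888493
[-17.5   -2.52  -2.69  -0.04  -0.02 -10.12] [-17.5   -2.52  -2.69  -0.03   0.04  19.88] [ 0.257  0.259  2.041  0.     0.845 -0.051]
[([260.4, 223.6], 0.64), ([235.1, 180.5], 0.58), ([249.8, 169.9], 0.47)] [234.184 180.499] [249.626 170.788]
[([198.7, 212.8], 0.95), ([188.2, 186.8], 0.45)] [198.476 212.531] [190.928 189.05 ]
```

View pics/f3.png

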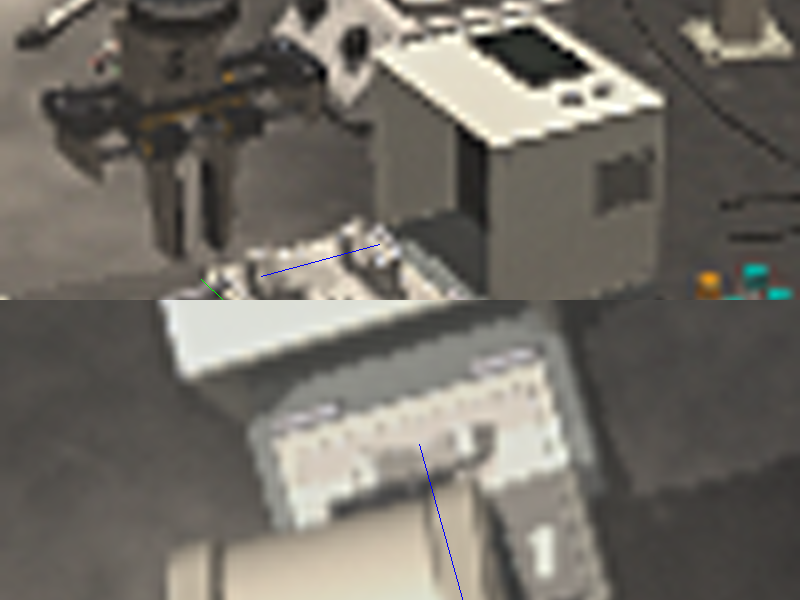

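The picture shows the front down flat: the bar lies where the model puts it (side (235,180), top (199,213)) and the saddles are on the plate. Now the barrel.

Call:
servo_tool(series=[{"tx": -0.5,"ty": 0,"tz": -1.2,"rx": 0,"ry": 0,"rz": -0.5},{"tx": -1.7,"ty": 0,"tz": -2.4,"rx": 0,"ry": 0,"rz": -1.5},{"tx": -3.2,"ty": -0.4,"tz": -2.7,"rx": 0,"ry": 0,"rz": -2.5},{"tx": -4.8,"ty": -0.7,"tz": -2.7,"rx": 0,"ry": 0,"rz": -3.5},{"tx": -6.4,"ty": -1.0,"tz": -2.7,"rx": 0,"ry": 0,"rz": -4.5},{"tx": -8.0,"ty": -1.3,"tz": -2.7,"rx": 0,"ry": 0,"rz": -5.5},{"tx": -9.6,"ty": -1.5,"tz": -2.7,"rx": 0,"ry": 0,"rz": -6.5},{"tx": -11.2,"ty": -1.7,"tz": -2.7,"rx": 0,"ry": 0,"rz": -7.5}], gripper=70)

```text
clock: 11.23
tool_pos: [0.502, -0.1552, 0.1991]
tool_rot: [-0.001, 0.234, 0.972, 0.0]
ft_force: [1.6, 0.8, -0.1]
finger_gap: 0.0696
finger_force: 0.0
```

Run:
```python
from h import *
s=arm.get_state();print(s['clock'],s['tool_pos'])
print(rel([.5305,-.314,.20],down(np.radians(-11.8+90))))
```

```text
11.2333 [ 0.50201632 -0.15521667  0.19913747]
[-3.9  -5.14 -0.04  0.   -0.03 -2.54]
```

Call:
servo_tool(series=[{"tx": -0.9,"ty": -1.1,"tz": 0,"rx": 0,"ry": 0,"rz": -0.6},{"tx": -1.8,"ty": -2.3,"tz": 0,"rx": 0,"ry": 0,"rz": -1.2},{"tx": -2.7,"ty": -3.5,"tz": 0,"rx": 0,"ry": 0,"rz": -1.8},{"tx": -3.5,"ty": -4.6,"tz": 0,"rx": 0,"ry": 0,"rz": -2.5},{"tx": -3.9,"ty": -5.1,"tz": 0,"rx": 0,"ry": 0,"rz": -2.5},{"tx": -3.9,"ty": -5.1,"tz": 0,"rx": 0,"ry": 0,"rz": -2.5}])

```text
clock: 11.73
tool_pos: [0.5308, -0.3143, 0.1989]
tool_rot: [-0.001, 0.11, 0.994, 0.0]
ft_force: [-0.9, 0.2, -0.1]
finger_gap: 0.0697
finger_force: 0.0
```

Run:
```python
from h import *
np.set_printoptions(precision=3,suppress=True)
s=arm.get_state();print(s['clock'],s['tool_pos'],s['joints'])
Z=down(np.radians(-11.8+90));print(rel([.5305,-.314,.039],Z))
T=cam('top');S=cam('side')
m=sorted(finder.regions_of('lens_barrel','side'),key=lambda x:abs(np.mean(x['box'][::2])-263)+abs(np.mean(x['box'][1::2])-225))[0]
r=cv2.minAreaRect(np.argwhere(m['mask'])[:,::-1].astype(np.float32)); print(m['box'],S['img'][m['mask']].mean(0),r,atz(S,r[0],.036),atz(S,np.argwhere(m['mask'])[:,::-1].mean(0),.036))
# V rest, now unoccluded
print([(x['location'],round(x['conf'],2)) for x in finder.tip_of('v_left','top')],[(x['location'],round(x['conf'],2)) for x in finder.tip_of('v_left','side')],proj(T,H-ex*.083+ez*.037),proj(S,H-ex*.083+ez*.037))
im=[cv2.resize(c['img'][y:y+h,x:x+w],(w*k,h*k),interpolation=cv2.INTER_CUBIC) for c,x,y,w,h,k in((T,155,160,66,60,10),(S,200,200,100,45,6))]
for pts,col in [([bar(1.571)+ey*.05,bar(1.571)-ey*.05],(0,0,255)),([H-ex*.144+ey*.076+ez*.004,H-ex*.144-ey*.076+ez*.004,H-ey*.076+ez*.004],(0,255,0)),([H-ex*.131+ez*.02,H-ex*.035+ez*.02],(255,0,0))]:
    cv2.polylines(im[0],[np.int32([(proj(T,p)-[155,160]+.5)*10 for p in pts])],False,col,1)
cv2.imwrite('pics/v4.png',im[0])
```

```text
11.7333 [ 0.531 -0.314  0.199] [-0.537  0.378  1.686 -0.001  1.079 -1.888]
[ 0.    0.01  6.39  0.   -0.02 -0.13]
[253.5, 220.1, 274.8, 228.0] [ 92.57   99.324 104.746] ((264.0, 225.0), (6.0, 24.0), 90.0) [ 0.534 -0.317  0.036] [ 0.537 -0.315  0.036]
[([189.1, 188.1], 0.4)] [([249.3, 171.4], 0.39)] [190.857 188.987] [249.618 170.484]
```

View pics/v4.png

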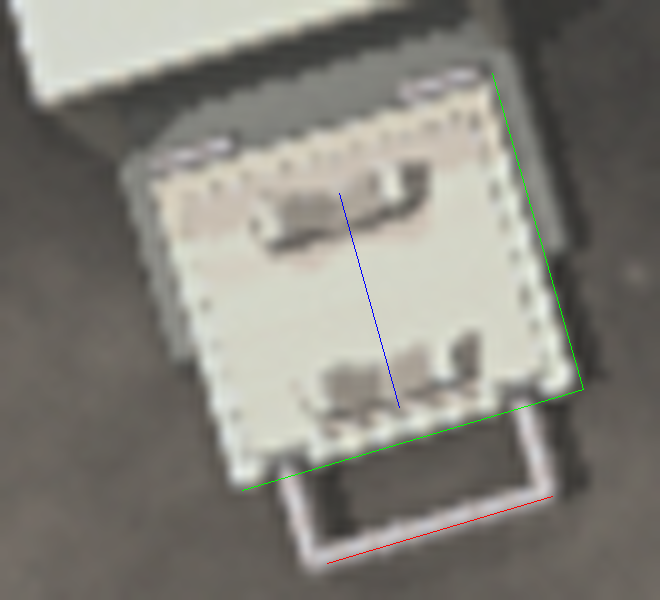

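The picture shows the front flat; plate, bar and V-notches sit about 0.8 px (≈3–4 mm) up-left of my model, so I'll shift the hinge by +4 mm ex, +3.5 mm ey (the bar grip agrees in ex). Now descend on the barrel.

Call:
servo_tool(series=[{"tx": 0,"ty": 0,"tz": 1.2,"rx": 0,"ry": 0,"rz": -0.13},{"tx": 0.05,"ty": 0,"tz": 2.6,"rx": 0,"ry": 0,"rz": -0.13},{"tx": 0.05,"ty": 0,"tz": 4.0,"rx": 0,"ry": 0,"rz": -0.13},{"tx": 0.05,"ty": 0,"tz": 5.2,"rx": 0,"ry": 0,"rz": -0.13},{"tx": 0.05,"ty": 0,"tz": 6.0,"rx": 0,"ry": 0,"rz": -0.13},{"tx": 0.05,"ty": 0,"tz": 6.4,"rx": 0,"ry": 0,"rz": -0.13},{"tx": 0.05,"ty": 0,"tz": 6.4,"rx": 0,"ry": 0,"rz": -0.13}])

```text
clock: 12.57
tool_pos: [0.5287, -0.3095, 0.0389]
tool_rot: [-0.002, 0.1, 0.995, 0.001]
ft_force: [0.3, 0.9, -0.4]
finger_gap: 0.07
finger_force: 0.0
```

Call:
servo_tool(series=[{"tx": 0,"ty": 0,"tz": 0,"rx": 0,"ry": 0,"rz": 0},{"tx": 0,"ty": 0,"tz": 0,"rx": 0,"ry": 0,"rz": 0},{"tx": 0,"ty": 0,"tz": 0,"rx": 0,"ry": 0,"rz": 0},{"tx": 0,"ty": 0,"tz": 0,"rx": 0,"ry": 0,"rz": 0},{"tx": 0,"ty": 0,"tz": 0,"rx": 0,"ry": 0,"rz": 0},{"tx": 0,"ty": 0,"tz": 0,"rx": 0,"ry": 0,"rz": 0},{"tx": 0,"ty": 0,"tz": 0,"rx": 0,"ry": 0,"rz": 0},{"tx": 0,"ty": 0,"tz": 0,"rx": 0,"ry": 0,"rz": 0}], gripper=20, grip_force=25)

```text
clock: 13.23
tool_pos: [0.5302, -0.3116, 0.0414]
tool_rot: [0.0, 0.101, 0.995, -0.0]
ft_force: [-0.5, 0.7, 6.2]
finger_gap: 0.0314
finger_force: 25.0
```

Call:
servo_tool(series=[{"tx": 0,"ty": 0,"tz": -0.2,"rx": 0,"ry": 0,"rz": 0},{"tx": 0,"ty": 0,"tz": -0.6,"rx": 0,"ry": 0,"rz": 0},{"tx": 0,"ty": 0,"tz": -1.4,"rx": 0,"ry": 0,"rz": 0},{"tx": 0,"ty": 0,"tz": -2.6,"rx": 0,"ry": 0,"rz": 0},{"tx": 0,"ty": 0,"tz": -4.0,"rx": 0,"ry": 0,"rz": 0},{"tx": 0,"ty": 0,"tz": -5.4,"rx": 0,"ry": 0,"rz": 0},{"tx": 0,"ty": 0,"tz": -6.4,"rx": 0,"ry": 0,"rz": 0},{"tx": 0,"ty": 0,"tz": -6.4,"rx": 0,"ry": 0,"rz": 0}])

```text
clock: 13.9
tool_pos: [0.5324, -0.3128, 0.2074]
tool_rot: [0.004, 0.101, 0.995, -0.002]
ft_force: [1.5, 0.3, -0.8]
finger_gap: 0.0317
finger_force: 25.0
```

Run:
```python
from h import *
np.set_printoptions(precision=3,suppress=True)
s=arm.get_state();print(s['clock'],s['tool_pos'],s['ft_force'],s['finger_gap'],s['joints'])
H2=H+.004*ex+.0035*ey; V=H2-ex*.083; print(V); V=V+ex*.006; V[2]=.20
print(rel(V,down(YAW+np.pi/2)))
T=cam('top');S=cam('side');X=np.array(s['tool_pos'])-[0,0,.003]
for c,n in((T,'top'),(S,'side')):
    print(n,proj(c,X),[(x['location'],round(x['conf'],2)) for x in finder.tip_of('barrel_middle',n)],[(x['location'],round(x['conf'],2)) for x in finder.tip_of('barrel_flange',n)])
cv2.imwrite('pics/g.png',np.hstack([cv2.resize(S['img'][190:260,220:300],(400,350),interpolation=cv2.INTER_CUBIC),cv2.resize(T['img'][160:230,260:340],(400,350),interpolation=cv2.INTER_CUBIC)]))
```

```text
13.9 [ 0.532 -0.313  0.207] [ 1.512  0.342 -0.78 ] 0.03169561323869468 [-0.534  0.365  1.685  0.     1.083 -1.903]
[0.554 0.156 0.04 ]
[ 2.72 18.67  0.22 -0.05  0.07 -4.9 ]
top [304.773 191.802] [([398.7, 229.4], 0.71), ([335.5, 173.5], 0.58), ([306.5, 188.7], 0.57), ([266.2, 179.5], 0.49)] [([263.3, 167.8], 0.77), ([386.6, 226.2], 0.63)]
side [263.217 194.605] [([224.5, 235.4], 0.61), ([292.1, 241.7], 0.61), ([259.9, 194.4], 0.56), ([250.2, 302.5], 0.56), ([268.0, 208.2], 0.54)] [([277.1, 244.1], 0.63), ([253.3, 296.4], 0.56), ([277.2, 195.5], 0.48), ([213.2, 227.3], 0.48), ([278.4, 207.6], 0.42)]
```

View pics/g.png

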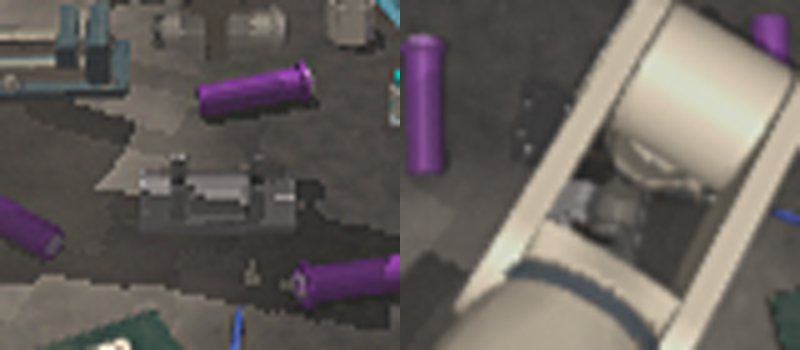

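The side crop shows the tray empty and the barrel in the fingers (side ≈ (264,195)), flange to the right (+x). Now over to the V.

Call:
servo_tool(series=[{"tx": 0.1,"ty": 0.6,"tz": 0,"rx": 0,"ry": 0,"rz": -0.3},{"tx": 0.3,"ty": 1.8,"tz": 0,"rx": 0,"ry": 0,"rz": -0.9},{"tx": 0.5,"ty": 3.2,"tz": 0,"rx": 0,"ry": 0,"rz": -1.5},{"tx": 0.7,"ty": 4.7,"tz": 0,"rx": 0,"ry": 0,"rz": -2.1},{"tx": 0.9,"ty": 6.2,"tz": 0,"rx": 0,"ry": 0,"rz": -2.7},{"tx": 1.1,"ty": 7.6,"tz": 0,"rx": 0,"ry": 0,"rz": -3.3},{"tx": 1.3,"ty": 9.0,"tz": 0,"rx": 0,"ry": 0,"rz": -4.0},{"tx": 1.4,"ty": 10.2,"tz": 0,"rx": 0,"ry": 0,"rz": -4.9}])

```text
clock: 14.87
tool_pos: [0.5454, -0.0515, 0.1999]
tool_rot: [-0.001, -0.157, 0.988, 0.001]
ft_force: [0.4, 0.4, -1.2]
finger_gap: 0.0314
finger_force: 25.0
```

Run:
```python
from h import *
s=arm.get_state();print(s['clock'],s['tool_pos'],s['finger_gap'])
H2=H+.004*ex+.0035*ey; V=H2-ex*.077; V[2]=.20
print(rel(V,down(YAW+np.pi/2)))
```

```text
14.8667 [ 0.54539235 -0.0515279   0.19986008] 0.031385645068137256
[-3.14  7.79 -0.    0.01 -0.02  0.05]
```

Call:
servo_tool(series=[{"tx": -0.5,"ty": 1.3,"tz": 0,"rx": 0,"ry": 0,"rz": 0},{"tx": -1.1,"ty": 2.7,"tz": 0,"rx": 0,"ry": 0,"rz": 0},{"tx": -1.7,"ty": 4.1,"tz": 0,"rx": 0,"ry": 0,"rz": 0},{"tx": -2.2,"ty": 5.5,"tz": 0,"rx": 0,"ry": 0,"rz": 0},{"tx": -2.7,"ty": 6.7,"tz": 0,"rx": 0,"ry": 0,"rz": 0},{"tx": -3.0,"ty": 7.5,"tz": 0,"rx": 0,"ry": 0,"rz": 0},{"tx": -3.1,"ty": 7.8,"tz": 0,"rx": 0,"ry": 0,"rz": 0},{"tx": -3.1,"ty": 7.8,"tz": 0,"rx": 0,"ry": 0,"rz": 0}])

```text
clock: 15.53
tool_pos: [0.5598, 0.1568, 0.1999]
tool_rot: [-0.001, -0.157, 0.988, 0.0]
ft_force: [-0.2, 0.1, -1.3]
finger_gap: 0.0317
finger_force: 25.0
```

Run:
```python
from h import *
np.set_printoptions(precision=3,suppress=True)
s=arm.get_state();print(s['clock'],s['tool_pos'],s['ft_force'],s['wrist_torque'],s['joints'])
H2=H+.004*ex+.0035*ey; V=H2-ex*.077; V[2]=.12
print(rel(V,down(YAW+np.pi/2)))
X=np.array(s['tool_pos'])-[0,0,.003]
S=cam('side');T=cam('top')
print(proj(S,X),proj(S,X+.051*ex),proj(T,X+.051*ex))
for n in('side','top'):
  for k in('barrel_middle','barrel_flange'): print(n,k,[(np.round(x['location'],1).tolist(),round(x['conf'],2)) for x in finder.tip_of(k,n)])
ims=[]
for c,(x0,y0) in((S,(215,120)),(T,(145,145))):
    im=cv2.resize(c['img'][y0:y0+70,x0:x0+80],(400,350),interpolation=cv2.INTER_CUBIC)
    for pts,col in [([X-.06*ex,X+.06*ex],(0,0,255)),([X+.051*ex+ez*.021,X+.051*ex-ez*.021],(0,255,0))]:
        cv2.polylines(im,[np.int32([(proj(c,p)-[x0,y0]+.5)*5 for p in pts])],False,col,1)
    ims.append(im)
cv2.imwrite('pics/p5.png',np.hstack(ims))
```

```text
15.5333 [0.56  0.157 0.2  ] [-0.173  0.1   -1.342] [ 0.1   -0.126 -0.01 ] [ 0.27   0.324  1.763  0.     1.055 -1.615]
[-0.    0.05  3.2   0.   -0.01  0.04]
[250.469 151.158] [258.386 149.159] [181.582 170.41 ]
side barrel_middle [([223.4, 234.2], 0.73), ([294.3, 243.2], 0.72), ([265.9, 206.8], 0.7), ([250.9, 150.0], 0.54), ([250.9, 305.6], 0.53)]
side barrel_flange [([213.8, 223.0], 0.74), ([252.9, 292.9], 0.7), ([280.8, 243.8], 0.53), ([258.0, 144.8], 0.5), ([277.8, 208.9], 0.42)]
top barrel_middle [([261.0, 181.3], 0.78), ([298.4, 247.5], 0.72), ([334.3, 172.9], 0.63), ([400.6, 226.9], 0.53)]
top barrel_flange [([333.8, 189.6], 0.76), ([390.1, 223.2], 0.67), ([287.3, 252.8], 0.54), ([263.8, 170.5], 0.47)]
```

View pics/p5.png

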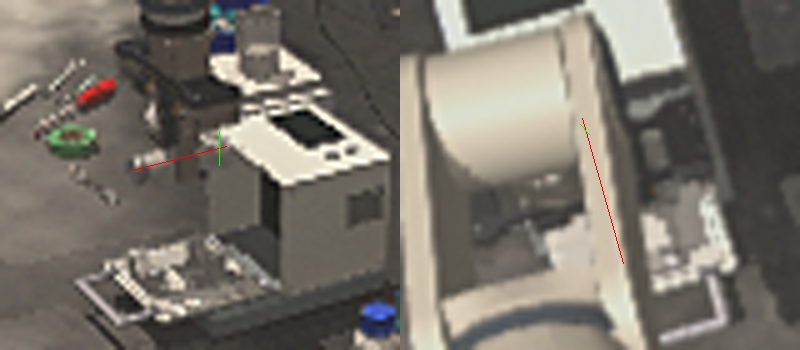

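The barrel (side (250,151), flange near (258,149)) hangs over the V along its line, as the overlay expects. Descend.

Call:
servo_tool(series=[{"tx": 0,"ty": 0.05,"tz": 0.8,"rx": 0,"ry": 0,"rz": 0.04},{"tx": -0.1,"ty": 0.05,"tz": 1.8,"rx": 0,"ry": 0,"rz": 0.04},{"tx": -0.1,"ty": 0.05,"tz": 2.7,"rx": 0,"ry": 0,"rz": 0.04},{"tx": -0.1,"ty": 0.05,"tz": 3.4,"rx": 0,"ry": 0,"rz": 0.04},{"tx": -0.1,"ty": 0.05,"tz": 3.8,"rx": 0,"ry": 0,"rz": 0.04},{"tx": -0.1,"ty": 0.05,"tz": 4.1,"rx": 0,"ry": 0,"rz": 0.04},{"tx": -0.1,"ty": 0.05,"tz": 4.1,"rx": 0,"ry": 0,"rz": 0.04}])

```text
clock: 16.42
tool_pos: [0.5622, 0.1561, 0.0973]
tool_rot: [-0.001, -0.153, 0.988, -0.0]
ft_force: [-0.4, 0.4, -0.9]
finger_gap: 0.0318
finger_force: 25.0
```

Call:
servo_tool(series=[{"tx": 0,"ty": 0,"tz": 0.06,"rx": 0,"ry": 0,"rz": 0},{"tx": 0,"ty": 0,"tz": 0.12,"rx": 0,"ry": 0,"rz": 0},{"tx": 0,"ty": 0,"tz": 0.16,"rx": 0,"ry": 0,"rz": 0},{"tx": 0,"ty": 0,"tz": 0.16,"rx": 0,"ry": 0,"rz": 0}])

```text
clock: 16.75
tool_pos: [0.5631, 0.1569, 0.0949]
tool_rot: [0.001, -0.153, 0.988, 0.0]
ft_force: [-0.6, -0.2, -1.0]
finger_gap: 0.0314
finger_force: 25.0
```

Call:
servo_tool(series=[{"tx": 0,"ty": 0,"tz": 0.08,"rx": 0,"ry": 0,"rz": 0},{"tx": 0,"ty": 0,"tz": 0.16,"rx": 0,"ry": 0,"rz": 0},{"tx": 0,"ty": 0,"tz": 0.2,"rx": 0,"ry": 0,"rz": 0},{"tx": 0,"ty": 0,"tz": 0.2,"rx": 0,"ry": 0,"rz": 0}])

```text
clock: 17.08
tool_pos: [0.5625, 0.1568, 0.0891]
tool_rot: [-0.0, -0.153, 0.988, -0.0]
ft_force: [-0.1, -0.5, -1.1]
finger_gap: 0.0313
finger_force: 25.0
```

Call:
servo_tool(series=[{"tx": 0,"ty": 0,"tz": 0.06,"rx": 0,"ry": 0,"rz": 0},{"tx": 0,"ty": 0,"tz": 0.1,"rx": 0,"ry": 0,"rz": 0},{"tx": 0,"ty": 0,"tz": 0.1,"rx": 0,"ry": 0,"rz": 0}])

```text
clock: 17.33
tool_pos: [0.5626, 0.1568, 0.0866]
tool_rot: [-0.0, -0.153, 0.988, -0.0]
ft_force: [-1.0, -0.7, -0.9]
finger_gap: 0.0314
finger_force: 25.0
```

Call:
servo_tool(series=[{"tx": 0,"ty": 0,"tz": 0.05,"rx": 0,"ry": 0,"rz": 0},{"tx": 0,"ty": 0,"tz": 0.1,"rx": 0,"ry": 0,"rz": 0},{"tx": 0,"ty": 0,"tz": 0.1,"rx": 0,"ry": 0,"rz": 0}])

```text
clock: 17.58
tool_pos: [0.5629, 0.1573, 0.0847]
tool_rot: [0.0, -0.153, 0.988, 0.0]
ft_force: [-1.2, 1.8, 3.4]
finger_gap: 0.0313
finger_force: 25.0
```

Call:
servo_tool(series=[{"tx": 0,"ty": 0,"tz": 0.04,"rx": 0,"ry": 0,"rz": 0},{"tx": 0,"ty": 0,"tz": 0.06,"rx": 0,"ry": 0,"rz": 0},{"tx": 0,"ty": 0,"tz": 0.06,"rx": 0,"ry": 0,"rz": 0}])

```text
clock: 17.83
tool_pos: [0.563, 0.1577, 0.0841]
tool_rot: [0.0, -0.153, 0.988, 0.001]
ft_force: [-5.0, 4.3, 13.3]
finger_gap: 0.0316
finger_force: 25.0
```

Call:
servo_tool(series=[{"tx": 0,"ty": 0.03,"tz": -0.03,"rx": 0,"ry": 0,"rz": 0},{"tx": 0,"ty": 0.05,"tz": -0.04,"rx": 0,"ry": 0,"rz": 0},{"tx": 0,"ty": 0.05,"tz": -0.04,"rx": 0,"ry": 0,"rz": 0}])

```text
clock: 18.08
tool_pos: [0.5628, 0.158, 0.0841]
tool_rot: [0.0, -0.153, 0.988, -0.0]
ft_force: [-0.0, -0.5, 4.3]
finger_gap: 0.0312
finger_force: 25.0
```

```bash
cat > f.py <<'E'
from h import *
np.set_printoptions(precision=2,suppress=True)
s=arm.get_state(); f=np.array(s['ft_force']);m=np.array(s['wrist_torque']);Rm=Rot(s['tool_rot']);p=np.array(s['tool_pos'])
print(s['clock'],'F tool(x,y,z)',Rm.T@f,'M tool',Rm.T@m,'along ex,ey rel V',1000*(p-(H+.004*ex+.0035*ey-ex*.083))@np.stack([ex,ey,ez],1),'rot',R.from_matrix(down(YAW+np.pi/2).T@Rm).as_rotvec(degrees=True))
E
python3 f.py
```

```text
18.0833 F tool(x,y,z) [ 0.13 -0.43 -4.33] M tool [-0.04 -0.09 -0.09] along ex,ey rel V [ 9.21 -0.98 44.14] rot [ 0.01 -0.05  0.21]
```

Call:
servo_tool(series=[{"tx": 0.04,"ty": 0,"tz": 0,"rx": 0,"ry": 0,"rz": 0},{"tx": 0.08,"ty": 0,"tz": 0,"rx": 0,"ry": 0,"rz": 0},{"tx": 0.12,"ty": 0,"tz": 0,"rx": 0,"ry": 0,"rz": 0},{"tx": 0.16,"ty": 0,"tz": 0,"rx": 0,"ry": 0,"rz": 0},{"tx": 0.16,"ty": 0,"tz": 0,"rx": 0,"ry": 0,"rz": 0}])

```text
clock: 18.5
tool_pos: [0.5589, 0.1568, 0.0841]
tool_rot: [0.001, -0.153, 0.988, -0.0]
ft_force: [3.1, -0.6, 3.1]
finger_gap: 0.0311
finger_force: 25.0
```

```bash
python3 f.py
```

```text
18.5 F tool(x,y,z) [-2.82 -1.49 -3.12] M tool [ 0.15 -0.64 -0.15] along ex,ey rel V [ 5.15 -1.   44.1 ] rot [ 0.01 -0.06  0.22]
```

Call:
servo_tool(series=[{"tx": 0.04,"ty": 0,"tz": 0,"rx": 0,"ry": 0,"rz": 0},{"tx": 0.08,"ty": 0,"tz": 0,"rx": 0,"ry": 0,"rz": 0},{"tx": 0.08,"ty": 0,"tz": 0,"rx": 0,"ry": 0,"rz": 0}])

```text
clock: 18.75
tool_pos: [0.5569, 0.1561, 0.084]
tool_rot: [0.0, -0.153, 0.988, -0.0]
ft_force: [3.7, -0.6, 4.7]
finger_gap: 0.0312
finger_force: 25.0
```

```bash
python3 f.py
```

```text
18.75 F tool(x,y,z) [-3.35 -1.65 -4.73] M tool [ 0.26 -0.73 -0.16] along ex,ey rel V [ 3.   -1.01 44.04] rot [ 0.01 -0.04  0.22]
```

Still sliding (the force is only friction). Continue.

Call:
servo_tool(series=[{"tx": 0.04,"ty": 0,"tz": 0,"rx": 0,"ry": 0,"rz": 0},{"tx": 0.08,"ty": 0,"tz": 0,"rx": 0,"ry": 0,"rz": 0},{"tx": 0.08,"ty": 0,"tz": 0,"rx": 0,"ry": 0,"rz": 0}])

```text
clock: 19.0
tool_pos: [0.5549, 0.1555, 0.084]
tool_rot: [0.0, -0.153, 0.988, -0.0]
ft_force: [4.6, -1.1, 5.7]
finger_gap: 0.0319
finger_force: 25.0
```

Call:
servo_tool(series=[{"tx": 0.04,"ty": 0,"tz": 0,"rx": 0,"ry": 0,"rz": 0},{"tx": 0.08,"ty": 0,"tz": 0,"rx": 0,"ry": 0,"rz": 0},{"tx": 0.08,"ty": 0,"tz": 0,"rx": 0,"ry": 0,"rz": 0}])

```text
clock: 19.25
tool_pos: [0.553, 0.1549, 0.084]
tool_rot: [0.0, -0.153, 0.988, -0.0]
ft_force: [4.5, -1.2, 5.4]
finger_gap: 0.031
finger_force: 25.0
```

```bash
python3 f.py
```

```text
19.25 F tool(x,y,z) [-3.92 -2.51 -5.41] M tool [ 0.49 -0.78 -0.14] along ex,ey rel V [-1.09 -1.   44.05] rot [ 0.01 -0.03  0.22]
```

Call:
servo_tool(series=[{"tx": 0.04,"ty": -0.01,"tz": 0,"rx": 0,"ry": 0,"rz": 0},{"tx": 0.08,"ty": -0.02,"tz": 0,"rx": 0,"ry": 0,"rz": 0},{"tx": 0.08,"ty": -0.02,"tz": 0,"rx": 0,"ry": 0,"rz": 0}])

```text
clock: 19.5
tool_pos: [0.5519, 0.1545, 0.0841]
tool_rot: [0.001, -0.153, 0.988, 0.0]
ft_force: [7.5, 2.4, 2.0]
finger_gap: 0.0315
finger_force: 25.0
```

```bash
python3 f.py
```

```text
19.5 F tool(x,y,z) [-7.87  0.   -2.01] M tool [ 0.02 -1.36 -0.13] along ex,ey rel V [-2.21 -1.05 44.07] rot [-0.03 -0.14  0.24]
```

Call:
servo_tool(series=[{"tx": 0.02,"ty": 0,"tz": 0.02,"rx": 0,"ry": 0,"rz": 0},{"tx": 0.04,"ty": 0,"tz": 0.04,"rx": 0,"ry": 0,"rz": 0},{"tx": 0.04,"ty": 0,"tz": 0.04,"rx": 0,"ry": 0,"rz": 0}])

```text
clock: 19.75
tool_pos: [0.5519, 0.1545, 0.084]
tool_rot: [0.002, -0.153, 0.988, 0.001]
ft_force: [6.9, 2.6, 9.5]
finger_gap: 0.0312
finger_force: 25.0
```

```bash
python3 f.py
```

```text
19.75 F tool(x,y,z) [-7.43  0.38 -9.42] M tool [-0.08 -1.38 -0.15] along ex,ey rel V [-2.23 -1.07 43.97] rot [-0.02 -0.24  0.23]
```

Call:
servo_tool(series=[{"tx": -0.02,"ty": 0,"tz": 0,"rx": 0,"ry": 0,"rz": 0},{"tx": -0.045,"ty": 0,"tz": 0,"rx": 0,"ry": 0,"rz": 0},{"tx": -0.045,"ty": 0,"tz": 0,"rx": 0,"ry": 0,"rz": 0},{"tx": -0.045,"ty": 0,"tz": 0,"rx": 0,"ry": 0,"rz": 0}])

```text
clock: 20.08
tool_pos: [0.552, 0.1545, 0.0839]
tool_rot: [0.001, -0.153, 0.988, 0.0]
ft_force: [3.0, 1.1, 13.1]
finger_gap: 0.0316
finger_force: 25.0
```

```bash
python3 f.py
python3 - <<'E'
from h import *
s=arm.get_state();X=np.array(s['tool_pos'])
S=cam('side');im=cv2.resize(S['img'][130:205,200:300],(800,600),interpolation=cv2.INTER_CUBIC)
cv2.imwrite('pics/end.png',im)
for k in('barrel_middle','barrel_flange','front_handle'): print(k,[(np.round(x['location'],1).tolist(),round(x['conf'],2)) for x in finder.tip_of(k,'side')])
print(proj(S,X-ez*.005),proj(S,X-ez*.005+ex*.051),proj(S,bar(1.571)+.004*ex+.0035*ey))
E
```

```text
20.0833 F tool(x,y,z) [ -3.23   0.11 -13.1 ] M tool [ 0.01 -0.73 -0.16] along ex,ey rel V [-2.15 -1.07 43.95] rot [-0.02 -0.12  0.23]
barrel_middle [([223.8, 236.8], 0.73), ([266.5, 207.5], 0.72), ([291.9, 242.2], 0.64), ([255.4, 302.5], 0.62), ([252.3, 169.6], 0.55)]
barrel_flange [([279.8, 205.9], 0.68), ([260.3, 172.9], 0.62), ([258.9, 166.6], 0.58), ([278.7, 243.9], 0.54), ([252.9, 293.5], 0.51)]
front_handle [([235.5, 180.5], 0.59)]
[249.69334162 169.93640599] [257.39801744 167.803754  ] [234.54437938 180.0530535 ]
```

View pics/end.png

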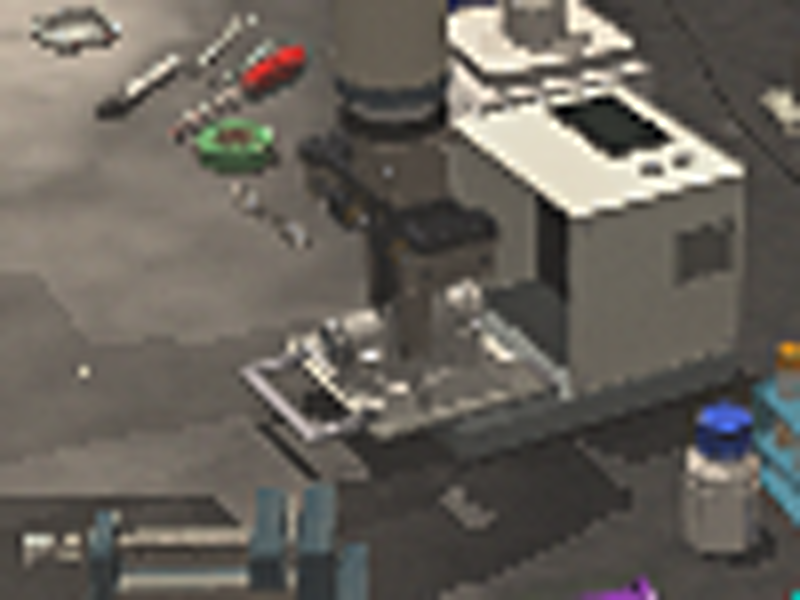

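The picture shows the barrel in the V under the fingers, its flange (crop ≈ (465,290)) on the housing side of the inner saddle, front flat. The push is 13 N, so I'll ease it to about 10.

Call:
servo_tool(series=[{"tx": -0.01,"ty": 0,"tz": -0.015,"rx": 0,"ry": 0,"rz": 0},{"tx": -0.01,"ty": 0,"tz": -0.015,"rx": 0,"ry": 0,"rz": 0},{"tx": -0.01,"ty": 0,"tz": -0.015,"rx": 0,"ry": 0,"rz": 0},{"tx": -0.01,"ty": 0,"tz": -0.015,"rx": 0,"ry": 0,"rz": 0},{"tx": -0.01,"ty": 0,"tz": -0.015,"rx": 0,"ry": 0,"rz": 0}])

```text
clock: 20.7
tool_pos: [0.552, 0.1545, 0.084]
tool_rot: [0.001, -0.153, 0.988, 0.0]
ft_force: [3.4, 1.4, 11.2]
finger_gap: 0.0312
finger_force: 25.0
```

```bash
python3 f.py
```

```text
20.7 F tool(x,y,z) [ -3.65   0.34 -11.17] M tool [-0.06 -0.78 -0.13] along ex,ey rel V [-2.17 -1.04 43.96] rot [-0.02 -0.09  0.23]
```

Call:
servo_tool(series=[{"tx": -0.01,"ty": 0,"tz": -0.012,"rx": 0,"ry": 0,"rz": 0},{"tx": -0.01,"ty": 0,"tz": -0.012,"rx": 0,"ry": 0,"rz": 0},{"tx": -0.01,"ty": 0,"tz": -0.012,"rx": 0,"ry": 0,"rz": 0},{"tx": -0.01,"ty": 0,"tz": -0.012,"rx": 0,"ry": 0,"rz": 0},{"tx": -0.01,"ty": 0,"tz": -0.012,"rx": 0,"ry": 0,"rz": 0}])

```text
clock: 21.12
tool_pos: [0.552, 0.1545, 0.084]
tool_rot: [0.0, -0.153, 0.988, 0.0]
ft_force: [3.0, 1.0, 7.1]
finger_gap: 0.0311
finger_force: 25.0
```

```bash
python3 f.py; python3 -c "
from h import *
cam('side');cam('top')"; python3 f.py
```

```text
21.1167 F tool(x,y,z) [-3.19  0.04 -7.11] M tool [ 0.04 -0.82 -0.21] along ex,ey rel V [-2.17 -1.06 43.99] rot [-0.03 -0.06  0.23]
21.2167 F tool(x,y,z) [-3.91 -1.03 -7.46] M tool [ 0.02 -0.8  -0.18] along ex,ey rel V [-2.14 -1.03 43.99] rot [-0.03 -0.06  0.23]
```

Call:
servo_tool(series=[{"tx": 0,"ty": 0,"tz": 0.008,"rx": 0,"ry": 0,"rz": 0},{"tx": 0,"ty": 0,"tz": 0.008,"rx": 0,"ry": 0,"rz": 0},{"tx": 0,"ty": 0,"tz": 0.008,"rx": 0,"ry": 0,"rz": 0},{"tx": 0,"ty": 0,"tz": 0.008,"rx": 0,"ry": 0,"rz": 0}])

```text
clock: 21.55
tool_pos: [0.552, 0.1545, 0.084]
tool_rot: [0.001, -0.153, 0.988, 0.0]
ft_force: [3.3, 0.9, 9.4]
finger_gap: 0.0313
finger_force: 25.0
```

```bash
python3 f.py; python3 -c "
from h import *
cam('side');cam('top')"; python3 f.py
```

```text
21.55 F tool(x,y,z) [-3.45 -0.19 -9.44] M tool [-0.01 -0.72 -0.12] along ex,ey rel V [-2.13 -1.03 43.98] rot [-0.02 -0.06  0.23]
21.65 F tool(x,y,z) [ -2.47   0.02 -10.9 ] M tool [-0.03 -0.69 -0.13] along ex,ey rel V [-2.14 -1.07 43.98] rot [-0.02 -0.07  0.23]
```

The push is about 10 N straight down with no sideways load, and the flange is in contact. Handing in.

```bash
python3 -c "
from plant import job
print(job.finish_job())"
```

```text
the job is handed in; nothing more can be done
None
```

I folded the front fully down and laid the silver barrel in the V-rest, flange against the end of the V-rest. At hand-in the gripper was pressing it down with about 10 N and almost no sideways load; the bottle, vial, tweezers and purple look-alikes were left alone.

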